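Tip the used vial into the lever bin and ease the lid shut

TASK

A used vial is waiting on the feed ramp of one of the two lever bins. With your fingertips, press that bin's lever right down so its lid lifts fully and the vial rolls in, then let the lever come up slowly so the lid settles shut without slamming, and draw the hand away. Do not touch the vial or the lid, work the other bin's lever or disturb anything else.

Things in the scene. Friction and masses are not known exactly. Their poses are not given: they have to be found in the camera images.
- bin_a: White open box under a lid, the used vial on its ramp (stands left or right). Fixed. Origin: centre of underside; +x to its rear (hinge) side, +y to its lever side, z up. 170 (x) by 130 (y) by 120 mm high, walls 4 mm, front wall (-x) 80 mm. Feed ramp 70 mm wide falls at 18 deg from x -157 mm to the front wall top. Lever pivot at x -75, y 78, z 75 mm; grey gear case along the +y side (to y 85 mm) links it to the lid.
- pad_bin_a (a point): Centre of the top of that bin's lever pad: ribbed grey pad 50 mm (x) by 44 mm (y), 8 mm thick, in front of the bin beside the ramp, 176 mm towards -x and 108 mm towards +y of the bin's origin. At rest its top is 105 mm above the table and leans 12 deg (front edge higher). Pressed right down it sinks 48 mm, turning with the lever and moving under 8 mm sideways.
- lever_bin_a (a joint): Lever of the bin with the vial: 0 at rest (pad up), grows as the pad is pressed, 0.46 rad fully down at its stop. Pressing it takes about 4 to 10 N at the pad at first, 1 to 5 N near the bottom; let go, the lid's weight throws it back up.
- lid_bin_a (a joint): Its clear, grey-framed lid, hinged on the rear top edge; the front lip (outer face x -92 mm, down to z 83 mm) gates the ramp. 0 shut, 1.15 rad fully open; tied to the lever, 2.5 rad of lid per rad. Let go, it falls and lands at several rad/s; closing faster than 1.3 rad/s (pad rising about 55 mm/s) in the last 0.4 rad is a slam. Shut only when the pad is fully up.
- used_vial_center (a point): Centre of the used vial: amber glass with a metal cap, 24 mm diameter, 52 mm long, lying across the ramp against the lid's lip. Once the lip has risen about 30 mm it rolls over the front wall and drops into the bin by itself, coming to rest 16 mm above the bin's underside (30 mm if it ends upright).
- bin_b: The other lever bin: same make, sizes and axes, but its ramp is empty; not to be used. It stands on the other side, 0.33 to 0.51 m away.
- pad_bin_b (a point): Centre of the top of the other bin's lever pad, same sizes; not to be pressed.
- lid_bin_b (a joint): Lid of the other bin, 0 shut; must stay shut.
- bottle: Bystander: amber glass bottle, 52 mm diameter, 110 mm high, standing between the bins; origin at the centre of its underside.
- new_vial: Bystander: clear vial with a blue cap, 28 mm diameter, 58 mm high, standing on the table between the levers and ramps; origin at the centre of its underside.
- ampoule_rack: Bystander: white block 120 by 50 by 30 mm holding ten amber ampoules, 80 mm high in all, at the right; origin at the centre of its underside.

How it is judged:
On the way:
1. the lid stands fully open (within 0.1 rad of its stop) and the vial lies in the bin (value of joint lid_bin_a above 1.05 rad and x of used_vial_center in the frame of bin_a between -0.08 and 0.08 m and y of used_vial_center in the frame of bin_a between -0.063 and 0.063 m and z of used_vial_center in the frame of bin_a below 0.06 m), for 0.2 s.
At the end, for the whole second after the job is handed in: The lid of the bin is shut (below 0.04 rad) with its lever fully up (below 0.03 rad), the used vial lies inside that bin, and the other bin's lid is shut (value of joint each of lid_bin_a, lid_bin_b below 0.04 rad and value of joint lever_bin_a below 0.03 rad and x of used_vial_center in the frame of bin_a between -0.08 and 0.08 m and y of used_vial_center in the frame of bin_a between -0.063 and 0.063 m and z of used_vial_center in the frame of bin_a below 0.06 m); the robot touches nothing.
It fails at once if the lid slams: it closes faster than 1.3 rad/s in its last 0.4 rad (value of joint lid_bin_a below 0.4 rad and velocity of joint lid_bin_a below -1.3 rad/s).
It fails at once if the robot touches the lid instead of using the lever (contact force between any of the fingers, the arm and lid_bin_a above 0.5 N).
It fails at once if the robot touches the vial, or it is lifted off the ramp (contact force between any of the fingers, the arm and used_vial above 0.3 N or z of used_vial_center in the frame of bin_a above 0.125 m).
It fails at once if the other bin's lid is opened (value of joint lid_bin_b above 0.1 rad).
It fails at once if a bystander is moved more than 20 mm or tipped (distance of any of bottle, new_vial, ampoule_rack from where it was at the start of the episode above 0.02 m or angle between any of bottle, new_vial, ampoule_rack's own z axis and vertical above 0.35 rad).
It also fails if it takes over 40 s, if anything falls off the work surface, if the arm or the gripper's body presses on something with over 40 N, if the wrist force passes 120 N, or if a joint passes its speed limit or range.

ROBOT

A 6-joint arm with a two-finger parallel gripper is mounted at the origin on the work surface. World frame = base frame: x ahead of the robot, y to its left, z up, the work surface at z = 0. Lengths are in m, angles in rad, forces in N, time in s.
With the tool pointing down it reaches from about 0.3 to 0.75 m from the base axis. Payload 8.5 kg.
Tool frame: the origin (TCP) lies midway between the tips of the shut fingers; the grasp point (between the pads) lies 19 mm behind it; z points along the fingers, y is the line along which they close (so a half turn about z gives the same grasp; the last joint's range is limited). The gripper opens to 85 mm and grips with 20 to 120 N. Pads are 22 mm wide; open, the fingers measure 114 mm over their backs; the gripper's body (76 mm by 85 mm) begins 54 mm behind the grasp point. The pads swing forward as they close: fully open they stand 13 mm farther back than shut.
Start: joints at [0.908, 0.381, 1.297, -0, 1.464, -0.215], TCP at [0.238, 0.496, 0.231] pointing down, gripper open.
Joint ranges: [-3.11, 3.11], [-0.89, 2.33], [0.22, 2.48], [-1.42, 4.56], [0.17, 2.85], [-2.88, 2.88]. Speed limits (rad/s): [2.39, 2.39, 3.14, 3.14, 3.14, 3.14].

INTERFACE

Orientations are given as a unit quaternion [x, y, z, w].
In Python, from cell import * gives the robot as it stands. The module is installed in compiled form; this text tells all that it offers.
- The arm moves only by the shell command python3 -m pendant 'ROWS' [FORCE]. ROWS is JSON, a list of rows, each a list of 7 numbers: the gripper command: -1 is fully open, 1 is shut, values between are in proportion, then the shift along the tool's x, y, z normalised to -1 to 1, where 1 is 0.4 m, then the turn, a rotation vector about the tool's x, y, z normalised to -1 to 1, where 1 is 1.5 rad. In form: [[claw, dx, dy, dz, rx, ry, rz], ...]. A call has 1 to 5 rows; each row is the pose to reach, as a shift and turn from the pose commanded when the call began, along the tool's axes at that moment; what a row does not reach only later rows make up. A row lasts 1/8 s, in which the tool goes at most 62.5 mm and 10.7 degrees, less where a joint would pass 70% of its speed; a pose out of reach is approached as far as the arm can. A call with a number of a shift or a turn outside -1 to 1 is refused whole. A call with a gripper value outside its range is refused whole. The fingers move at their own pace and stop on an object; FORCE is the grip in N (left out, the last holds). Time passes only in rows, so rows that repeat a pose let the fingers close. It gives the time, the measured TCP pose, the force, the opening and the grip force at its end, in the units of the state.
- sense(): the state, without advancing time (a new reading comes with each control period).
- capture(name): name is "side" or "top"; returns the picture (420x560x3 uint8, blue, green, red); there is no depth.
- camera_model(name): a dict with "vfov" (degrees; the focal length in pixels is half the picture's height over the tangent of half this angle, whatever the lens; pixels are square), "cx", "cy" (the principal point, pixels), "k1" (the pictures are not rectified: a ray, as slopes to the right and down, at radius r is drawn at 1 + k1 r^2 times it, then the intrinsics apply), "R" (3x3) and "t" (3): a world point X has camera coordinates R X + t. Camera axes: x right, y down, z forward; pixel columns grow to the right and rows downward; lengths in m; the calibration is good to about 2 mm. A picture is of the moment at which its call begins. camera_model takes no time and is no camera call.
- close_job(): hands the job in; it is judged then, once.
Trained networks look in the newest picture that a camera, given by its name, has taken for a name from the list of things; names that differ only in an ending like _2 or _b are one class to them, and where a whole thing is asked for, a point or a joint stands for the part that bears it (a point fixed in the world has none). Each returns a list of dicts, best first, with "conf" (0 to 1); they miss things now and then, are a little off and sometimes report something else, mostly with a low value. They report only what shows in the picture. A call takes as long as a camera call.
- look_for(camera, name): "at" ([x, y, z] in m, in the coordinates of the camera as it stood for that picture, good to about 4 mm: the middle of the surface that is visible of it).
- tip_of(camera, name): "at" ([x, y, z] in m, in the coordinates of the camera as it stood for that picture, good to about 4 mm: a listed point, or the origin of a listed thing).
The state is a dict: "clock": time; "qpos": joint angles; "qvel": joint speeds; "tau": joint torques, N m; "eef_pos": TCP position; "orientation": TCP orientation; "wrist_force": force on the tool from outside, world axes, zero at the start; "ft_torque": the same for the moment, N m; "opening": finger opening in m; "grasp_force": force on a finger pad.
Only numpy, scipy, OpenCV 4.12 (cv2) and the standard library are available. Lean on these libraries where they do the work, as an engineer would, in place of code of your own. Each camera call takes 0.05 s, during which the arm holds its last target. There are 200 camera calls.

## Working session

There is one attempt and no reset: what is moved stays moved. The work goes in short steps, Python scripts to look and compute and a shell command to move; the robot and the scene stay as the last step left them, time stands still between calls to the robot, and variables do not carry over. Pictures are saved under pics/ and viewed, at most 10 in all, crops included, and the job is handed in when it is done.

```bash
mkdir -p pics; cat > h.py <<'E'
from cell import *
import numpy as np, cv2
from scipy.spatial.transform import Rotation as Ro
def world(cam,p):
    m=camera_model(cam); return np.array(m["R"]).T@(np.array(p)-np.array(m["t"]))
def show(cam,fn,name):
    for d in fn(cam,name)[:3]: print(cam,fn.__name__,name,round(d["conf"],2),world(cam,d["at"]).round(3))
E
python3 - <<'E'
from h import *
ims=[]
for c in("top","side"):
    im=capture(c); cv2.imwrite(f"pics/{c}0.png",im)
    for n in("bin_a","pad_bin_a","used_vial_center","bottle","new_vial","ampoule_rack"): show(c,tip_of,n)
s=sense();print(s["clock"],s["eef_pos"],s["orientation"],s["opening"])
E
```

```text
top call bin_a 0.67 [ 0.654  0.24  -0.   ]
top call bin_a 0.58 [ 0.624 -0.214 -0.001]
top call pad_bin_a 0.86 [ 0.434 -0.135  0.106]
top call pad_bin_a 0.77 [0.501 0.374 0.103]
top call used_vial_center 0.58 [0.556 0.256 0.098]
top call bottle 0.8 [ 0.698 -0.027 -0.001]
top call bottle 0.49 [0.5   0.374 0.102]
top call new_vial 0.52 [ 0.468  0.048 -0.002]
top call ampoule_rack 0.9 [ 0.551 -0.449 -0.   ]
side call bin_a 0.86 [ 0.62  -0.214 -0.003]
side call bin_a 0.63 [ 0.658  0.239 -0.002]
side call pad_bin_a 0.83 [ 0.434 -0.132  0.109]
side call pad_bin_a 0.62 [0.547 0.256 0.103]
side call pad_bin_a 0.54 [0.498 0.379 0.109]
side call used_vial_center 0.66 [0.546 0.258 0.1  ]
side call bottle 0.95 [ 0.696 -0.024  0.003]
side call bottle 0.32 [ 0.46  0.05 -0.  ]
side call bottle 0.3 [0.498 0.378 0.112]
side call new_vial 0.51 [ 0.462  0.049 -0.003]
side call ampoule_rack 0.79 [ 0.545 -0.446 -0.004]
0.7 [0.23814148 0.49576096 0.23134663] [2.22038102e-01 9.75037989e-01 2.78870325e-05 9.56264236e-06] 0.08531099186993915
```

View pics/top0.png

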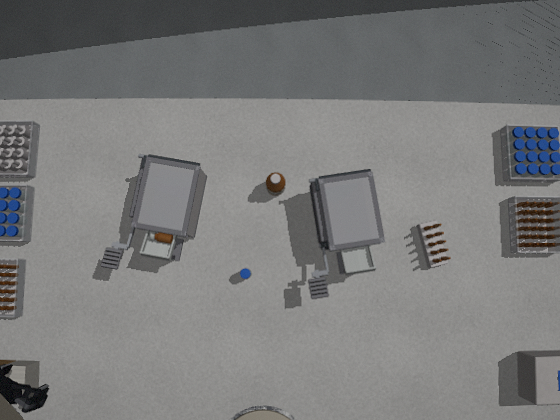

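View pics/side0.png

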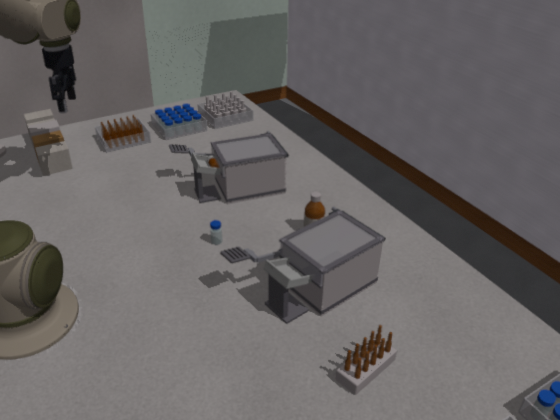

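The vial (amber, top pixel ~(163,238)) is on the left bin's ramp. The nets put bin_a at about (0.656, 0.240) with yaw about -10°, and its pad at about (0.50, 0.376, 0.105). I'll move above the pad with the fingers shut, turned to line up with the bin.

```bash
python3 -m pendant '[[1,-0.15,0,0,0,0,-0.1],[1,-0.3,0.01,0,0,0,-0.183],[1,-0.45,0.01,0,0,0,-0.183],[1,-0.6,0.013,0,0,0,-0.183],[1,-0.72,0.013,0,0,0,-0.183]]'
python3 - <<'E'
from h import *
for c in("top","side"):
    im=capture(c); cv2.imwrite(f"pics/{c}1.png",im)
    show(c,tip_of,"pad_bin_a")
    print(c,[ [round(d["conf"],2)]+list(world(c,d["at"]).round(3)) for d in look_for(c,"lever_bin_a")[:3]])
s=sense();print(s["clock"],s["eef_pos"],s["orientation"],s["opening"])
im=cv2.imread("pics/side1.png")[80:240,100:320]
cv2.imwrite("pics/c1.png",cv2.resize(im,None,fx=3,fy=3,interpolation=cv2.INTER_CUBIC))
E
```

```text
clock: 1.32
eef_pos: [0.502, 0.3744, 0.2312]
orientation: [0.087, 0.996, -0.0, 0.0]
wrist_force: [-0.8, 1.2, 0.5]
opening: 0.0001
grasp_force: 0.0
top call pad_bin_a 0.79 [ 0.434 -0.131  0.107]
top call pad_bin_a 0.73 [0.501 0.374 0.104]
top [[0.86, np.float64(0.509), np.float64(0.368), np.float64(0.105)], [0.28, np.float64(0.65), np.float64(0.238), np.float64(0.122)]]
side call pad_bin_a 0.57 [ 0.435 -0.135  0.111]
side call pad_bin_a 0.45 [0.495 0.377 0.112]
side [[0.49, np.float64(0.507), np.float64(0.364), np.float64(0.103)]]
1.625 [0.49907774 0.37630938 0.23142739] [ 8.60719668e-02  9.96288910e-01  5.18943522e-05 -1.50308645e-04] 7.324973453969039e-05
```

View pics/c1.png

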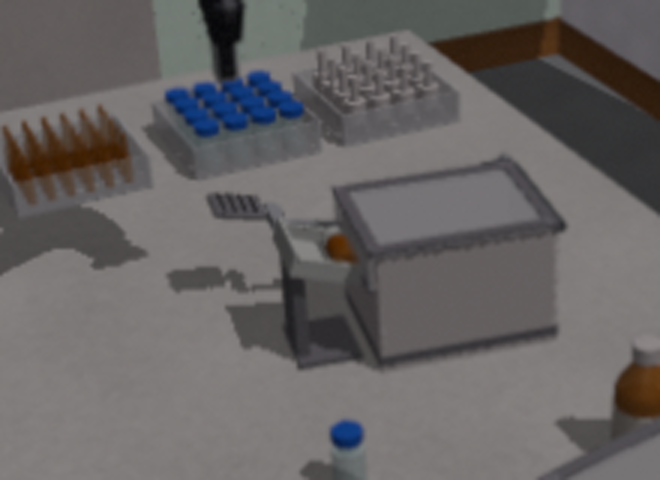

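The shut fingertips (crop ~(225,75)) are directly above the ribbed pad (~(238,205)), with the ramp and lid well clear. Next I descend.

```bash
python3 -m pendant '[[1,0,0,0.1,0,0,0],[1,0,0,0.2,0,0,0],[1,0,0,0.26,0,0,0],[1,0,0,0.285,0,0,0],[1,0,0,0.285,0,0,0]]'
```

```text
clock: 2.25
eef_pos: [0.4995, 0.3763, 0.1176]
orientation: [0.086, 0.996, 0.0, 0.0]
wrist_force: [-0.6, -0.7, -0.0]
opening: 0.0005
grasp_force: 0.0
```

```bash
python3 -m pendant '[[1,0,0,0.01,0,0,0],[1,0,0,0.02,0,0,0],[1,0,0,0.03,0,0,0],[1,0,0,0.04,0,0,0],[1,0,0,0.05,0,0,0]]'
```

```text
clock: 2.88
eef_pos: [0.4994, 0.3761, 0.0984]
orientation: [0.086, 0.996, 0.0, -0.0]
wrist_force: [-7.2, -0.3, 10.0]
opening: 0.0004
grasp_force: 4.5
```

```bash
python3 -m pendant '[[1,0,0,0.02,0,0,0],[1,0,0,0.04,0,0,0],[1,0,0,0.06,0,0,0],[1,0,0,0.08,0,0,0],[1,0,0,0.085,0,0,0]]'
python3 -m pendant '[[1,0,0,0.005,0,0,0],[1,0,0,0.01,0,0,0],[1,0,0,0.015,0,0,0],[1,0,0,0.015,0,0,0]]'
python3 - <<'E'
from h import *
a=[cv2.resize(capture(c)[y:y+130,x:x+130],(390,390),interpolation=cv2.INTER_CUBIC) for c,x,y in(("side",170,90),("top",90,150))]
cv2.imwrite("pics/p2.png",np.hstack(a))
show("side",tip_of,"pad_bin_a");show("top",tip_of,"used_vial_center");show("side",tip_of,"used_vial_center")
E
```

```text
clock: 3.5
eef_pos: [0.4995, 0.376, 0.0633]
orientation: [0.086, 0.996, 0.0, -0.0]
wrist_force: [-3.0, 0.5, 3.6]
opening: 0.0004
grasp_force: 2.2
clock: 4.0
eef_pos: [0.5001, 0.376, 0.0589]
orientation: [0.086, 0.996, 0.0, 0.001]
wrist_force: [-6.4, -0.2, 14.0]
opening: 0.0002
grasp_force: 7.9
side call pad_bin_a 0.78 [ 0.434 -0.134  0.111]
side call pad_bin_a 0.53 [0.491 0.379 0.06 ]
top call used_vial_center 0.52 [0.729 0.228 0.017]
```

View pics/p2.png

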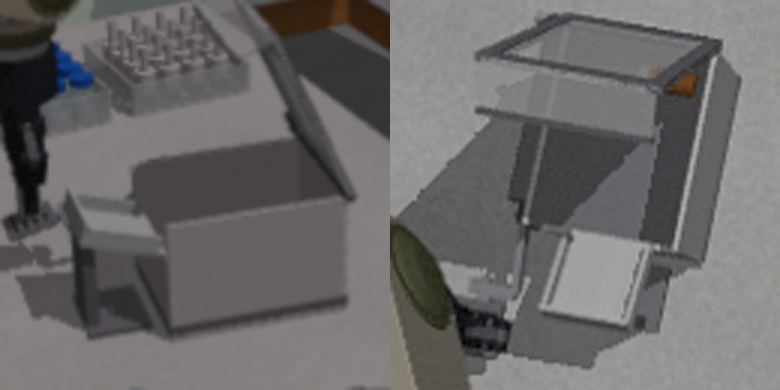

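The lid stands fully open. The ramp is empty and the vial (right crop ~(675,80)) lies at the rear of the bin. I'll press slightly further, hold, then raise slowly.

```bash
python3 -m pendant '[[1,0,0,0.006,0,0,0],[1,0,0,0.006,0,0,0],[1,0,0,0.006,0,0,0]]'
python3 - <<'E'
from h import *
capture("top");show("top",tip_of,"used_vial_center");show("top",look_for,"used_vial_center")
E
```

```text
clock: 4.62
eef_pos: [0.5003, 0.3761, 0.0586]
orientation: [0.086, 0.996, 0.001, 0.001]
wrist_force: [-12.2, -3.1, 29.3]
opening: 0.0
grasp_force: 15.5
top call used_vial_center 0.4 [0.728 0.226 0.017]
```

```bash
for i in 1; do python3 -m pendant '[[1,0,0,-0.0075,0,0,0],[1,0,0,-0.015,0,0,0],[1,0,0,-0.0225,0,0,0],[1,0,0,-0.03,0,0,0],[1,0,0,-0.0375,0,0,0]]'; done
```

```text
clock: 5.4
eef_pos: [0.4998, 0.3758, 0.07]
orientation: [0.086, 0.996, -0.0, -0.0]
wrist_force: [-4.4, 1.3, 4.3]
opening: 0.0002
grasp_force: 2.7
```

```bash
python3 -m pendant '[[1,0,0,-0.0075,0,0,0],[1,0,0,-0.015,0,0,0],[1,0,0,-0.0225,0,0,0],[1,0,0,-0.03,0,0,0],[1,0,0,-0.0375,0,0,0]]'
```

```text
clock: 6.02
eef_pos: [0.5002, 0.3757, 0.0856]
orientation: [0.087, 0.996, 0.0, 0.0]
wrist_force: [-3.5, 0.0, 7.5]
opening: 0.0
grasp_force: 3.5
```

```bash
python3 -m pendant '[[1,0,0,-0.005,0,0,0],[1,0,0,-0.01,0,0,0],[1,0,0,-0.015,0,0,0],[1,0,0,-0.02,0,0,0],[1,0,0,-0.025,0,0,0]]'
```

```text
clock: 6.65
eef_pos: [0.5016, 0.3755, 0.0961]
orientation: [0.087, 0.996, 0.0, 0.002]
wrist_force: [0.5, -1.3, 6.8]
opening: -0.0002
grasp_force: 3.7
```

```bash
python3 -m pendant '[[1,0,0,-0.005,0,0,0],[1,0,0,-0.01,0,0,0],[1,0,0,-0.015,0,0,0],[1,0,0,-0.02,0,0,0],[1,0,0,-0.025,0,0,0]]'
```

```text
clock: 7.28
eef_pos: [0.5023, 0.3753, 0.106]
orientation: [0.087, 0.996, 0.0, 0.003]
wrist_force: [0.9, -0.6, 0.7]
opening: -0.0002
grasp_force: 0.5
```

Almost free of contact. I continue slowly, then draw away.

```bash
python3 -m pendant '[[1,0,0,-0.005,0,0,0],[1,0,0,-0.01,0,0,0],[1,0,0,-0.015,0,0,0],[1,0,0,-0.02,0,0,0],[1,0,0,-0.025,0,0,0]]'
python3 -m pendant '[[1,0,0,-0.05,0,0,0],[1,0,0,-0.12,0,0,0],[1,0,0,-0.22,0,0,0],[1,0.1,0,-0.3,0,0,0],[1,0.2,0,-0.3,0,0,0]]'
python3 - <<'E'
from h import *
a=[cv2.resize(capture(c)[y:y+130,x:x+130],(390,390),interpolation=cv2.INTER_CUBIC) for c,x,y in(("side",170,90),("top",90,150))]
cv2.imwrite("pics/p3.png",np.hstack(a))
for c in("side","top"):show(c,tip_of,"pad_bin_a");show(c,tip_of,"used_vial_center")
E
```

```text
clock: 7.9
eef_pos: [0.4999, 0.3758, 0.115]
orientation: [0.087, 0.996, -0.0, -0.0]
wrist_force: [-0.0, 0.1, -0.9]
opening: 0.0001
grasp_force: 0.0
clock: 8.52
eef_pos: [0.421, 0.39, 0.2375]
orientation: [0.087, 0.996, 0.002, 0.002]
wrist_force: [0.7, 0.6, 0.2]
opening: -0.0003
grasp_force: 0.0
side call pad_bin_a 0.94 [ 0.432 -0.134  0.11 ]
side call pad_bin_a 0.66 [0.496 0.378 0.109]
top call pad_bin_a 0.71 [0.499 0.371 0.106]
top call pad_bin_a 0.69 [ 0.434 -0.134  0.106]
```

View pics/p3.png

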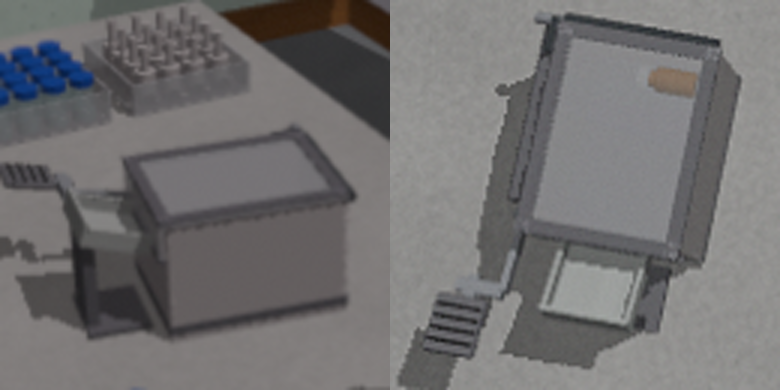

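The lid is shut, the pad is back up, the vial shows through the lid at ~(672,80), and the hand is clear.

```bash
python3 -c "
from cell import *
print(close_job())"
```

```text
the job is handed in; nothing more can be done
None
```

The job is handed in: I pressed the left bin's lever to its stop, the vial rolled in, I let the lid down at about 25 mm/s or less at the pad, and the last pictures show it shut, the pad up and the hand clear; the pass/fail result was not shown to me.

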